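Hold the battery cap at half turn in the power unit

TASK

Swing the power unit's latch lever aside, fold its cover right back, and put the loose bayonet cap into the socket under it, lugs down through the slots until the cap is seated. Turn the cap clockwise to the half-way mark only, stopping before the lock clicks, and finish with the gripper still holding the cap there, seated and still. Leave the other things on the desk where they are.

Things in the scene. Friction and masses are not known exactly. Their poses are not given: they have to be found in the camera images.
- power_unit: Grey backup power unit, fixed, 190x190 mm, deck (top) 75 high. Origin: centre of its underside; x from its front to its back, z up. In its deck a square well, 100x100, 25 deep, centred on the socket; the cover lies over it. In the well stands the metal socket collar, 76 mm across, its top 9 mm below the deck.
- socket (a point): Centre of the socket's mouth, level with the collar's top: 35 mm in front of the unit's origin along its x, 66 above its underside; axes as the unit's. Round bore 45 mm across with two slots, opposite each other, 14 wide, 62 over both, on the line 45 deg counter-clockwise (from above) of the unit's x. A dot on the rim marks each slot.
- half_mark (a point): Half-way mark: the long raised bar on the collar's rim, on the unit's x axis, 38 mm from the socket axis on the robot's side (a second one lies opposite). Half way is 45 deg of clockwise turn from the slots: the cap's grip bar then lies along the unit's x axis and points at this mark.
- lock_mark (a point): Where one lug stands when locked: 24.5 mm from the socket axis, 45 deg clockwise of the unit's +x, 52 mm above its underside; two short bars on the rim mark the lock. From the slots the cap turns only clockwise, 90 deg in all to its lock stop. A sprung click pin under the lug starts to resist about 11 deg past half way; within 25 deg of the lock is too far.
- latch (a joint): Angle of the latch lever about its upright pivot (rad): 0 = lies across the front left of the cover and holds it shut, grows counter-clockwise seen from above, 1.75 = its stop, lever pointing to the unit's back, clear of the cover along the left side of the deck (clear from about 1.4). Stays where it is left (friction about 0.03 N m)
- latch_post (a point): On the upright round post at the lever's end, to push or grip: 12 mm across, 26 high; the point is 13 above the post's foot, 105 mm above the counter, 55 mm from the pivot
- latch_pivot (a point): On the latch lever's pivot axis, at the same height: 70 mm in front of the unit's origin and 76 to its left
- cover (a joint): Angle of the cover about its hinge (rad): 0 = shut, grows as the front edge rises and goes back, 2.3 = open against its stop. Stays at any angle (friction about 0.15 N m, weight 0.12 kg); blocked by the latch lever
- cover_tab (a point): Middle of the finger tab on the cover's front edge, to pinch from above by its sides: 14 mm wide (along the unit's y), 12 thick, sticking out 43 mm from the edge and over the unit's front face; the point is 140 mm from the hinge line and 15 mm from the tab's end, nothing below it
- cover_hinge (a point): Middle of the cover's hinge line, at the back of the well; the line runs along the unit's y, 79.5 mm above the counter, 22 mm behind the unit's origin. The cover's plate is 6 thick, 116 wide, reaching 112 from the hinge
- cap: The loose bayonet cap (lid): 62 mm across, 54 high, about 0.12 kg, standing upright on the counter right of the unit. Origin: centre of its underside; z up; x along its grip bar and its two lugs. A half turn of the cap makes no difference. From below: metal plug 40 across, 14 high, lugs at its foot; flange 62 across, z 14 to 20; grip bar.
- cap_grip (a point): Point to grip on the cap's upright bar: on its axis, 42 mm above its underside. The bar is 48 long (cap x), 12 thick (cap y), z 20 to 54. Grip across its thickness.
- cap_lug_a (a point): Lug on the cap's +x side, 24.5 mm from its axis, at the underside. Lugs are 9 mm wide, 6 high, 56 over both; the play round plug and lugs in bore and slots is 2.5 mm a side.
- cap_lug_b (a point): Lug on the cap's -x side, 24.5 mm from its axis, at the underside. Seated, the flange rests on the collar and the cap's origin is 14 mm below the socket point; the lugs then pass under the collar with 2 mm play.
- tape_roll: Roll of tape, 96 mm across, 25 high, lying flat at the left. Bystander. Origin: centre of its underside.
- mug: Coffee mug, 80 across, 102 high, at the right. Bystander. Origin: centre of its underside.
- stapler: Stapler, 149x40x51, behind the cap. Bystander. Origin: centre of its underside.
- notebook: Notebook, 210x152x13, at the far right. Bystander. Origin: centre of its underside.
- eraser: Eraser, 46x23x13, near the front edge between unit and cap. Bystander. Origin: centre of its underside.
- clip: Binder clip, 32x48x26, between the unit and the stapler. Bystander. Origin: centre of its underside.

How it is judged:
On the way, in this order (a step that is already met when the one before it is completed fails the run):
1. the latch lever is swung clear of the cover (over 1.25 rad) (value of joint latch above 1.25 rad), for 0.2 s.
2. the cover is folded back (over 1.9 rad) (value of joint latch above 1.25 rad and value of joint cover above 1.9 rad), for 0.2 s.
3. the cap is seated in the socket with its lugs at the slots (all of step 2 and horizontal distance between cap and socket below 0.0045 m and z of cap in the frame of socket below -0.0105 m and angle between cap's own z axis and vertical below 0.1 rad and angle between the x axis of cap and the x axis of power_unit, either way round above 0.55 rad), for 0.1 s.
At the end, for the whole second after the job is handed in: The latch lever is over 1.25 rad and the cover over 1.9 rad open; the cap is seated in the socket (within 4.5 mm of its axis, within 3.5 mm of full depth, upright within 0.1 rad), its bar within 0.17 rad of the half-way mark, still, and gripped by the fingers with over 1 N (all of step 2 and horizontal distance between cap and socket below 0.0045 m and z of cap in the frame of socket below -0.0105 m and angle between cap's own z axis and vertical below 0.1 rad and angle between the x axis of cap and the x axis of power_unit, either way round below 0.17 rad and contact force between the fingers and cap above 1 N and linear speed of cap below 0.02 m/s and angular speed of cap below 0.15 rad/s); the arm keeps its last pose, push and grip.
It fails at once if the seated cap is turned on into the lock click (within 25 deg of the lock) (horizontal distance between cap and socket below 0.0045 m and z of cap in the frame of socket below -0.0105 m and angle between cap's own z axis and vertical below 0.1 rad and horizontal distance between any of cap_lug_a, cap_lug_b and lock_mark below 0.0105 m).
It fails at once if a bystander is moved more than 30 mm or tipped (distance of any of tape_roll, mug, stapler, notebook, eraser, clip from where it was at the start of the episode above 0.03 m or angle between any of tape_roll, mug, stapler, notebook, eraser, clip's own z axis and vertical above 0.5 rad).
It also fails if it takes over 72 s, if anything falls off the work surface, if the arm or the gripper's body presses on something with over 40 N, if the wrist force passes 120 N, or if a joint passes its speed limit or range.

ROBOT

A 7-joint arm with a two-finger parallel gripper is mounted at the origin on a cart in front of the work surface, level with it; the furniture and walls round the work are solid. World frame = base frame: x ahead of the robot, y to its left, z up, the work surface at z = 0. Lengths are in m, angles in rad, forces in N, time in s.
With the tool pointing down it reaches from about 0.4 to 0.85 m from the base axis. Payload 10.4 kg.
Tool frame: the origin (TCP) lies at the centre of the arm's flange, where the gripper is bolted on; the fingertips stand 173 mm ahead of it and the grasp point (between the pads) lies 155 mm ahead of it; z points along the fingers, y is the line along which they close (so a half turn about z gives the same grasp; the last joint's range is limited). The gripper opens to 85 mm and grips with 20 to 120 N. Pads are 22 mm wide; open, the fingers measure 114 mm over their backs; the gripper's body (76 mm by 85 mm) begins 54 mm behind the grasp point. The pads swing forward as they close: fully open they stand 13 mm farther back than shut.
Start: joints at [-1.183, 0.332, -0.065, 1.46, 0.022, 1.35, -0.088], TCP at [0.25, 0.573, 0.405] pointing down, gripper open.
Joint ranges: [-2.6, 2.6], [-0.5, 2.12], [-1.47, 1.34], [0.16, 2.42], [-1.27, 4.41], [0.06, 2.06], [-2.6, 2.6]. Speed limits (rad/s): [2.22, 2.22, 2.79, 2.79, 3.14, 3.14, 3.14].

INTERFACE

Orientations are given as a unit quaternion [x, y, z, w].
In Python, from workcell import manip, viewer, finder gives the robot as it stands.
- The arm moves only by the tool arm_command, never from a script. Its argument "plan" is a list of rows, each an object with "dp": the shift along the tool's x, y, z in mm, a list of three; "spin": the turn about the tool's z in rad. A call has 1 to 5 rows; each row shifts and turns the commanded pose from where the row before left it, along the tool's axes as they then stand; what a row does not reach is not made up. A row lasts 1/10 s, in which the tool goes at most 50 mm and 8.59 degrees, less where a joint would pass 70% of its speed; a pose out of reach is approached as far as the arm can. A call is refused whole if a number of a shift passes 50 or a number of a turn 0.15, either way. A call with a gripper value outside its range is refused whole. "grip" is the closure, from -1 (fully open) to 1 (shut), set as the call begins (left out, the last holds). The fingers move at their own pace and stop on an object; "newtons" is the grip in N (left out, the last holds). Time passes only in rows, so rows that do not move let the fingers close. It gives the time, the measured TCP pose, the force, the opening and the grip force at its end, in the units of the state.
- manip.get_obs(): the state, without advancing time (a new reading comes with each control period).
- viewer.camera(name): name is "side" or "top" or "wrist"; returns the picture (400x640x3 uint8, blue, green, red); there is no depth.
- viewer.camera_params(name): a dict with "vertical_fov" (degrees; the focal length in pixels is half the picture's height over the tangent of half this angle, whatever the lens; pixels are square), "cx", "cy" (the principal point, pixels), "k1" (the pictures are not rectified: a ray, as slopes to the right and down, at radius r is drawn at 1 + k1 r^2 times it, then the intrinsics apply), "R" (3x3) and "t" (3): a world point X has camera coordinates R X + t; the wrist camera has in their place "T_tool_cam" (4x4, takes a point from camera to tool coordinates, whose origin is the TCP and whose axes are the flange's). Camera axes: x right, y down, z forward; pixel columns grow to the right and rows downward; lengths in m; the calibration is good to about 2 mm. A picture is of the moment at which its call begins: read the wrist's pose just before it. camera_params takes no time and is no camera call.
- manip.hand_in(): hands the job in; it is judged then, once.
Trained networks look in the newest picture that a camera, given by its name, has taken for a name from the list of things; names that differ only in an ending like _2 or _b are one class to them, and where a whole thing is asked for, a point or a joint stands for the part that bears it (a point fixed in the world has none). Each returns a list of dicts, best first, with "score" (0 to 1); they miss things now and then, are a little off and sometimes report something else, mostly with a low value. They report only what shows in the picture. A call takes as long as a camera call.
- finder.find_in(camera, thing): "position" ([x, y, z] in m, in world coordinates, good to about 4 mm: the middle of the surface that is visible of it).
The state is a dict: "clock": time; "joint_pos": joint angles; "joint_velocities": joint speeds; "tau": joint torques, N m; "position": TCP position; "ee_rot": TCP orientation; "ft_force": force on the tool from outside, world axes, zero at the start; "torque": the same for the moment, N m; "grip_width": opening from 0.0 (shut) to 1.0 (fully open); "grasp_force": force on a finger pad.
Only numpy, scipy, OpenCV 4.12 (cv2) and the standard library are available. Lean on these libraries where they do the work, as an engineer would, in place of code of your own. Each camera call takes 0.05 s, during which the arm holds its last target. There are 200 camera calls.

## Working session

There is one attempt and no reset: what is moved stays moved. The work goes in short steps, Python scripts to look and compute and a tool call to move; the robot and the scene stay as the last step left them, time stands still between calls to the robot, and variables do not carry over. Pictures are saved under pics/ and viewed, at most 10 in all, crops included, and the job is handed in when it is done.

Besides the shell and the picture viewer there is one more tool, called after "Call:" as name(argument=value, ...), one argument or row to a line, values as JSON. arm_command: Moves the arm, as the interface text tells. Its arguments: {"type":"object","properties":{"plan":{"type":"array","items":{"type":"object","properties":{"dp":{"type":"array","items":{"type":"number"}},"spin":{"type":"number"}}}},"grip":{"type":"number"},"newtons":{"type":"number"}},"required":["plan"]}

```bash
mkdir -p pics
cat > h.py <<'E'
import numpy as np, cv2
from workcell import manip, viewer, finder
from scipy.spatial.transform import Rotation as Ro
def cam(n):
    p=viewer.camera_params(n); f=200/np.tan(np.radians(p["vertical_fov"])/2)
    if "R" in p: R,t=np.array(p["R"]),np.array(p["t"])
    else:
        o=manip.get_obs(); T=np.eye(4); T[:3,:3]=Ro.from_quat(o["ee_rot"]).as_matrix(); T[:3,3]=o["position"]
        M=np.linalg.inv(T@np.array(p["T_tool_cam"])); R,t=M[:3,:3],M[:3,3]
    return f,p["cx"],p["cy"],p["k1"],R,t
def proj(c,X):
    f,cx,cy,k,R,t=c; q=np.atleast_2d(X)@R.T+t; s=q[:,:2]/q[:,2:]; s=s*(1+k*(s**2).sum(1,keepdims=True)); return s*f+[cx,cy]
def back(c,uv,z):
    f,cx,cy,k,R,t=c; d=(np.atleast_2d(uv)-[cx,cy])/f; s=d.copy()
    for _ in range(20): s=d/(1+k*(s**2).sum(1,keepdims=True))
    r=np.c_[s,np.ones(len(s))]@R; o=-R.T@t; return o+r*((z-o[2])/r[:,2])[:,None]
def shot(n,name):
    c=cam(n); im=viewer.camera(n); cv2.imwrite(f"pics/{name}.png",im); return c,im
E
python3 - <<'E'
from h import *
o=manip.get_obs(); print(o["clock"],np.round(o["position"],4),np.round(o["ee_rot"],4),o["grip_width"])
for n in ("top","side"):
    shot(n,n+"0")
    for th in ("power_unit","latch_post","latch_pivot","cover_tab","cover_hinge","cap","cap_grip","eraser","clip","stapler","mug","tape_roll"):
        r=finder.find_in(n,th); print(n,th,[(np.round(q["position"],3).tolist(),round(q["score"],2)) for q in r[:2]])
print(manip.get_obs()["clock"])
E
```

```text
0.0 [0.2495 0.5729 0.404 ] [ 2.04e-01  9.79e-01 -7.00e-04 -1.00e-04] 0.999413963411077
top power_unit [([0.531, 0.241, 0.074], 0.93), ([0.394, 0.021, 0.014], 0.26)]
top latch_post [([0.482, 0.302, 0.093], 0.62)]
top latch_pivot [([0.48, 0.3, 0.093], 0.57)]
top cover_tab [([0.608, -0.458, 0.043], 0.71), ([0.504, 0.243, 0.081], 0.67)]
top cover_hinge [([0.5, 0.244, 0.08], 0.87)]
top cap [([0.454, -0.117, 0.019], 0.77)]
top cap_grip [([0.456, -0.12, 0.015], 0.53)]
top eraser [([0.394, 0.021, 0.009], 0.47), ([0.478, 0.302, 0.092], 0.42)]
top clip [([0.634, -0.13, 0.015], 0.57)]
top stapler [([0.656, -0.235, 0.042], 0.86)]
top mug [([0.657, -0.235, 0.049], 0.7), ([0.606, -0.458, 0.039], 0.64)]
top tape_roll [([0.47, 0.48, 0.023], 0.7), ([0.537, 0.241, 0.077], 0.57)]
side power_unit [([0.516, 0.177, 0.073], 0.7)]
side latch_post []
side latch_pivot [([0.516, 0.177, 0.074], 0.38)]
side cover_tab [([0.496, 0.242, 0.077], 0.64)]
side cover_hinge [([0.465, 0.478, 0.02], 0.59)]
side cap [([0.456, -0.126, 0.019], 0.47)]
side cap_grip [([0.455, -0.127, 0.027], 0.65), ([0.518, 0.178, 0.072], 0.51)]
side eraser []
side clip [([0.635, -0.139, 0.012], 0.37)]
side stapler [([0.652, -0.255, 0.032], 0.88), ([0.518, 0.178, 0.072], 0.55)]
side mug [([0.598, -0.464, 0.065], 0.72)]
side tape_roll [([0.465, 0.48, 0.017], 0.73)]
1.3
```

View pics/top0.png

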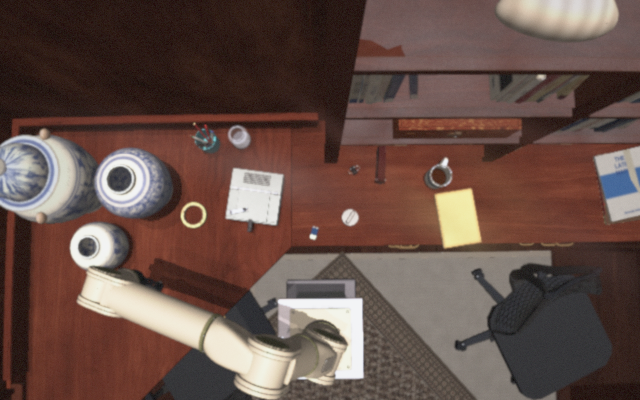

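Run:
```python
from h import *
c=cam("top")
im=cv2.imread("pics/top0.png")
u=np.array([.531,.241,.075])
p=proj(c,u)[0]; q=proj(c,[.456,-.12,.054])[0]; print(p,q)
def crop(p,w,h,s):
    x,y=int(p[0]-w/2),int(p[1]-h/2); x=max(x,0);y=max(y,0); print("crop",x,y); return cv2.resize(im[y:y+h,x:x+w],None,fx=s,fy=s,interpolation=cv2.INTER_CUBIC)
a=crop(p,130,130,4.5); b=crop(q,47,130,4.5)
cv2.imwrite("pics/c0.png",np.hstack([a,b]))
```

```text
[253.37549721 197.76590146] [350.78731604 217.15205022]
crop 188 132
crop 327 152
```

View pics/c0.png

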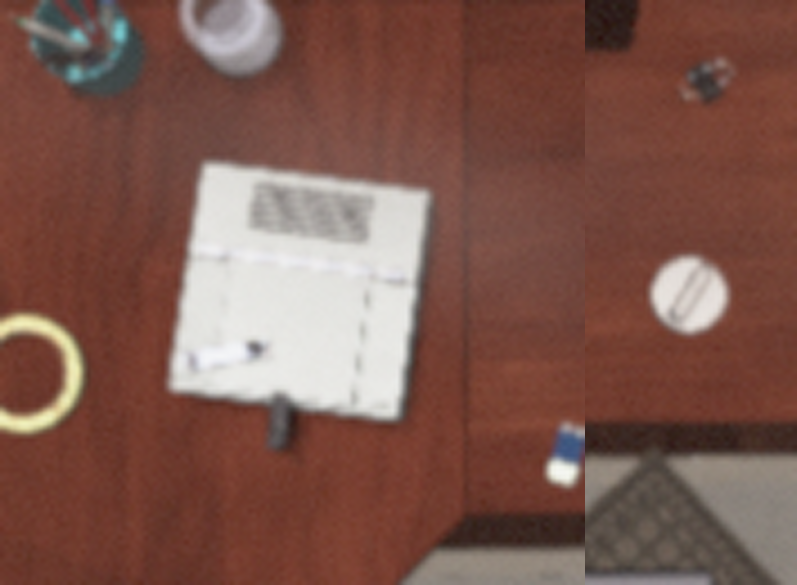

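The top crop shows the unit turned slightly, with deck corners near crop (203,162), (432,190), (402,420) and (170,388). The lever and its post are at the front left, with the tab at (280,425). The cap is at (690,295) with its bar tilted.

```bash
cat >> h.py <<'E'
def yaw(o):  # world angle of tool y, mod pi
    R=Ro.from_quat(o["ee_rot"]).as_matrix(); return np.arctan2(R[1,1],R[0,1])
def go(xyz,th=None,step=45,wrap=True):
    """print rows to bring TCP to xyz, tool-y angle th"""
    o=manip.get_obs(); R=Ro.from_quat(o["ee_rot"]).as_matrix(); d=np.array(xyz)-o["position"]
    s=0
    if th is not None:
        s=-(th-yaw(o)); 
        if wrap: s=(s+np.pi/2)%np.pi-np.pi/2
    n=int(max(np.ceil(np.linalg.norm(d)*1000/step),np.ceil(abs(s)/.14),1))
    print("n",n,"d_tool mm",np.round(R.T@d*1000,1),"spin",round(s,3))
    for i in range(n):
        Ri=R@Ro.from_euler("z",s/n*i).as_matrix(); print(np.round(Ri.T@d*1000/n,1).tolist(),round(s/n,3))
E
python3 - <<'E'
from h import *
c=cam("top")
P=np.array([(203,162),(432,190),(402,420),(170,388)])/4.5+[188-.5,132-.5]+.5/4.5
W=back(c,P,.075); print(np.round(W,4)); ctr=W.mean(0)
ax=(W[0]+W[1]-W[2]-W[3]); a=np.arctan2(ax[1],ax[0]); ay=W[0]+W[3]-W[1]-W[2]; print(ctr,a,np.arctan2(ay[1],ay[0])-np.pi/2)
b=back(c,np.array([(708-585,262),(676-585,322)])/4.5+[327,152],.054);print(b,np.arctan2(*(b[0]-b[1])[[1,0]]))
print(viewer.camera_params("wrist"))
o=manip.get_obs();print(yaw(o))
go([.42,.24,.42],None)
E
```

```text
[[0.645  0.3186 0.075 ]
 [0.6191 0.1284 0.075 ]
 [0.4294 0.1538 0.075 ]
 [0.4577 0.3448 0.075 ]]
[0.53778733 0.23641091 0.075     ] -0.13616181909014574 -0.14122959477463803
[[ 0.48174996 -0.13369268  0.054     ]
 [ 0.4322749  -0.10630659  0.054     ]] -0.5055517666566403
{'vertical_fov': 63.09196947507648, 'cx': 315.6090199584594, 'cy': 201.79090794501536, 'k1': -0.06676178780945917, 'T_tool_cam': array([[ 2.22161946e-04, -9.58227828e-01, -2.86005908e-01,
         7.25796396e-02],
       [ 9.99999665e-01, -1.24993540e-05,  8.18651272e-04,
        -9.63813787e-05],
       [-7.88029320e-04, -2.86005994e-01,  9.58227504e-01,
         3.06709433e-02],
       [ 0.00000000e+00,  0.00000000e+00,  0.00000000e+00,
         1.00000000e+00]])}
1.15997416307335
n 9 d_tool mm [-289.2 -237.2  -15.3] spin 0
[-32.1, -26.4, -1.7] 0.0
[-32.1, -26.4, -1.7] 0.0
[-32.1, -26.4, -1.7] 0.0
[-32.1, -26.4, -1.7] 0.0
[-32.1, -26.4, -1.7] 0.0
[-32.1, -26.4, -1.7] 0.0
[-32.1, -26.4, -1.7] 0.0
[-32.1, -26.4, -1.7] 0.0
[-32.1, -26.4, -1.7] 0.0
```

Run:
```python
from h import *
go([.55,.24,.42],1.432,48)
```

```text
n 10 d_tool mm [-408.4 -185.3  -15.3] spin -0.272
[-40.8, -18.5, -1.5] -0.027
[-40.3, -19.6, -1.5] -0.027
[-39.8, -20.7, -1.5] -0.027
[-39.2, -21.8, -1.5] -0.027
[-38.6, -22.9, -1.5] -0.027
[-38.0, -23.9, -1.5] -0.027
[-37.3, -24.9, -1.5] -0.027
[-36.6, -25.9, -1.5] -0.027
[-35.9, -26.9, -1.5] -0.027
[-35.1, -27.9, -1.5] -0.027
```

Call:
arm_command(
  plan=[
    {"dp": [-41,-18.5,-1.5],"spin": -0.027},
    {"dp": [-40,-19.5,-1.5],"spin": -0.027},
    {"dp": [-40,-20.5,-1.5],"spin": -0.027},
    {"dp": [-39,-22,-1.5],"spin": -0.027},
    {"dp": [-38.5,-23,-1.5],"spin": -0.027},
  ],
)

```text
clock: 1.8
position: [0.4005, 0.405, 0.4125]
ee_rot: [0.137, 0.991, 0.0, 0.0]
ft_force: [0.6, 1.1, 0.1]
grip_width: 0.999
grasp_force: 0.0
```

Call:
arm_command(
  plan=[
    {"dp": [-38,-24,-1.5],"spin": -0.027},
    {"dp": [-37,-25,-1.5],"spin": -0.027},
    {"dp": [-36.5,-26,-1.5],"spin": -0.027},
    {"dp": [-36,-27,-1.5],"spin": -0.027},
    {"dp": [-35,-28,-1.5],"spin": -0.027},
  ],
)

```text
clock: 2.3
position: [0.55, 0.2379, 0.42]
ee_rot: [0.07, 0.998, 0.0, 0.0]
ft_force: [0.3, 1.0, 0.3]
grip_width: 1.005
grasp_force: 0.0
```

Call:
arm_command(
  plan=[
    {"dp": [0,0,0]},
    {"dp": [0,0,0]},
    {"dp": [0,0,0]},
  ],
)

```text
invalid input at $.plan[0]: expected keys dp, spin
```

Run:
```python
from h import *
o=manip.get_obs(); print(o["clock"],o["position"],yaw(o),o["joint_pos"],o["joint_velocities"])
c,im=shot("wrist","w1")
for th in ("latch_post","latch_pivot","cover_tab","cover_hinge","power_unit"):
    r=finder.find_in("wrist",th); print(th,[(np.round(q["position"],3).tolist(),round(q["score"],2)) for q in r[:2]])
```

```text
2.3 [0.55004902 0.2379413  0.42002425] 1.4312596164249525 [-0.62843838  0.26458625  0.17582782  1.52110723 -0.04696413  1.35943643
  0.98248203] [ 0.55719913  0.28240091  0.2526555  -0.3567771  -0.11139747  0.08922194
  1.07714741]
latch_post [([0.483, 0.298, 0.094], 0.97)]
latch_pivot [([0.482, 0.298, 0.09], 0.85)]
cover_tab [([0.458, -0.106, 0.02], 0.6), ([0.503, 0.244, 0.081], 0.58)]
cover_hinge [([0.502, 0.242, 0.084], 0.92)]
power_unit [([0.525, 0.242, 0.076], 0.62)]
```

View pics/w1.png

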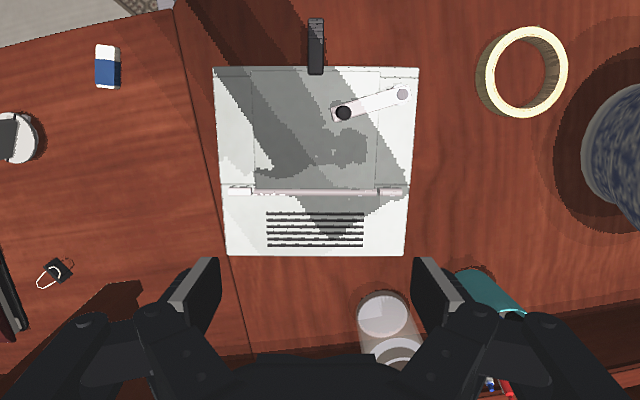

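The wrist view shows deck corners at (213,67), (419,67), (404,256) and (228,256). The pivot is at (402,94), the black post top at (343,113), and the tab spans x 308–325 and y 17–75. I'll fit the unit pose from these.

```bash
cat >> h.py <<'E'
def M(u,p):  # unit frame point -> world, u=(x,y,yaw)
    c,s=np.cos(u[2]),np.sin(u[2]); p=np.atleast_2d(p); return np.c_[u[0]+c*p[:,0]-s*p[:,1],u[1]+s*p[:,0]+c*p[:,1],p[:,2]]
E
python3 - <<'E'
from h import *
from scipy.optimize import least_squares
p=viewer.camera_params("wrist"); f=200/np.tan(np.radians(p["vertical_fov"])/2)
o=manip.get_obs(); print(o["clock"],o["position"]-np.array([0.55004902,0.2379413,0.42002425]))
T=np.eye(4);T[:3,:3]=Ro.from_quat([0.07,.998,0,0]).as_matrix();
a=1.43126; T[:3,:3]=[[-np.sin(a),np.cos(a),0],[np.cos(a),np.sin(a),0],[0,0,-1]]
T[:3,3]=[0.55004902,0.2379413,0.42002425]
m=np.linalg.inv(T@np.array(p["T_tool_cam"])); c=(f,p["cx"],p["cy"],p["k1"],m[:3,:3],m[:3,3])
U=np.array([[-.095,-.095,.075],[-.095,.095,.075],[.095,.095,.075],[.095,-.095,.075]])
px=np.array([[213,67],[419,67],[404,256],[228,256]],float)
r=least_squares(lambda u:(proj(c,M(u,U))-px).ravel(),[.538,.236,-.139]); print(r.x,r.fun.round(1)); u=r.x
np.save("u.npy",u)
print("tab proj",proj(c,M(u,[[-.117-.0,0,.0855],[-.022-.14+.044,0,.08]])))
print("pivot",proj(c,M(u,[[-.07,.076,.095]])), back(c,[[402,94]],.095),M(u,[[-.07,.076,.095]]))
for z in (.092,.118): print("post",back(c,[[343,113]],z))
print(np.linalg.norm(back(c,[[343,113]],.118)-M(u,[[-.07,.076,.118]])))
tab=M(u,[[.022-.14,0,.0795]]);print("tab",tab)
E
```

```text
2.6 [-0.00155919  0.00261927 -0.00040362]
[ 0.53787989  0.24015804 -0.13918272] [-1.2 -0.5  1.3 -0.5  0.9  0.8 -0.9  0.9]
tab proj [[316.07307435  37.24974276]
 [316.06048868  37.28289856]]
pivot [[403.62427176  93.96648133]] [[0.47894766 0.32372049 0.095     ]] [[0.47910058 0.32513446 0.095     ]]
post [[0.4882297  0.27118741 0.092     ]]
post [[0.48734639 0.2691525  0.118     ]]
0.056585981767169016
tab [[0.42102099 0.25652863 0.0795    ]]
```

Run:
```python
from h import *
go([.4875,.270,.30],1.432)
```

```text
n 4 d_tool mm [ 64.4  20.6 119.7] spin -0.001
[16.1, 5.2, 29.9] -0.0
[16.1, 5.2, 29.9] -0.0
[16.1, 5.2, 29.9] -0.0
[16.1, 5.2, 29.9] -0.0
```

Call:
arm_command(
  plan=[
    {"dp": [21.5,7,30],"spin": 0},
    {"dp": [21.5,7,30],"spin": 0},
    {"dp": [21.4,6.6,30],"spin": 0},
    {"dp": [0,0,29.7],"spin": 0},
    {"dp": [0,0,0],"spin": 0},
  ],
)

```text
clock: 3.1
position: [0.4857, 0.27, 0.2966]
ee_rot: [0.069, 0.998, -0.002, -0.003]
ft_force: [-0.3, -1.2, -0.2]
grip_width: 1.003
grasp_force: 0.0
```

Run:
```python
from h import *
c,im=shot("wrist","w2"); go([.4875,.270,.272],1.432); print(proj(c,[.4875,.270,.118]),proj(c,[.4875,.270,.092]))
```

```text
n 1 d_tool mm [-0.4  0.4 27.1] spin 0.0
[-0.4, 0.4, 27.1] 0.0
[[317.54351111 261.1448561 ]] [[317.43011376 240.68895772]]
```

View pics/w2.png

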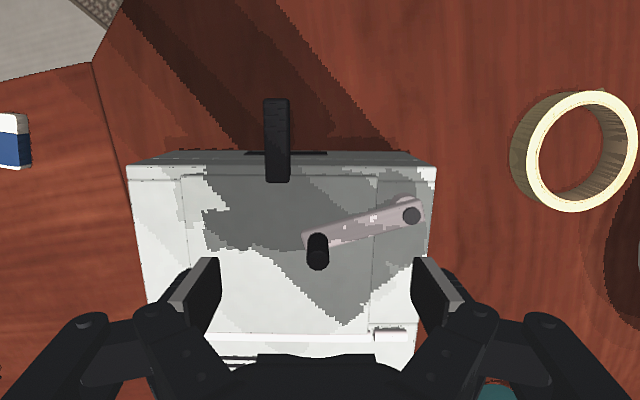

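The post spans rows 233–270 at column 317, between the pads and where I predicted. I'll descend and grip it.

Call:
arm_command(
  plan=[
    {"dp": [0,0.4,27],"spin": 0},
    {"dp": [0,0,0],"spin": 0},
  ],
)

```text
clock: 3.35
position: [0.488, 0.2694, 0.2723]
ee_rot: [0.07, 0.998, -0.001, -0.001]
ft_force: [0.6, 0.3, -0.1]
grip_width: 1.002
grasp_force: 0.0
```

Call:
arm_command(
  plan=[
    {"dp": [0,0,0],"spin": 0},
    {"dp": [0,0,0],"spin": 0},
    {"dp": [0,0,0],"spin": 0},
    {"dp": [0,0,0],"spin": 0},
    {"dp": [0,0,0],"spin": 0},
  ],
  grip=1,
  newtons=25,
)

```text
clock: 3.85
position: [0.4884, 0.2693, 0.2734]
ee_rot: [0.07, 0.998, 0.0, 0.0]
ft_force: [0.5, 1.3, -0.9]
grip_width: 0.145
grasp_force: 1.6
```

Run:
```python
from h import *
o=manip.get_obs(); print(o["clock"],o["position"],o["grip_width"],o["grasp_force"],yaw(o))
R=Ro.from_quat(o["ee_rot"]).as_matrix()
u=np.load("u.npy"); pv=M(u,[[-.07,.076,.1]])[0,:2]; d=o["position"][:2]-pv; r=np.hypot(*d); a=np.arctan2(d[1],d[0]); print(r,a-u[2])
A=a+np.linspace(0,1.62,11); P=np.c_[pv+ .055*np.c_[np.cos(A),np.sin(A)],np.full(11,o["position"][2])]; P[0,:2]=o["position"][:2]
print(np.round(np.diff(P,axis=0)@R*1000,1).tolist())
```

```text
3.85 [0.48837627 0.26934877 0.27344631] 0.1448178292969165 1.6059663891792297 1.4298899361374144
0.05655158278327562 -1.2668473336291344
[[-7.8, 4.8, 0.0], [-7.6, 4.6, 0.0], [-6.7, 5.8, 0.0], [-5.7, 6.8, 0.0], [-4.5, 7.7, 0.0], [-3.3, 8.3, 0.0], [-1.9, 8.7, 0.0], [-0.4, 8.9, 0.0], [1.0, 8.8, 0.0], [2.4, 8.6, 0.0]]
```

Call:
arm_command(
  plan=[
    {"dp": [0,0,0],"spin": 0},
    {"dp": [-8.4,3.8,0],"spin": 0},
    {"dp": [-7.6,4.6,0],"spin": 0},
    {"dp": [-6.8,5.8,0],"spin": 0},
    {"dp": [-5.7,6.9,0],"spin": 0},
  ],
)

```text
clock: 4.35
position: [0.5215, 0.2846, 0.2734]
ee_rot: [0.071, 0.997, -0.001, 0.001]
ft_force: [1.1, -7.8, 5.1]
grip_width: 0.126
grasp_force: 25.3
```

Call:
arm_command(
  plan=[
    {"dp": [-4.5,7.8,0],"spin": 0},
    {"dp": [-3.3,8.4,0],"spin": 0},
    {"dp": [-1.9,8.8,0],"spin": 0},
    {"dp": [-0.4,9,0],"spin": 0},
    {"dp": [1,8.9,0],"spin": 0},
  ],
)

```text
clock: 4.85
position: [0.5358, 0.3272, 0.2733]
ee_rot: [0.071, 0.997, -0.0, 0.001]
ft_force: [-2.0, -12.1, 5.3]
grip_width: 0.128
grasp_force: 25.8
```

Call:
arm_command(
  plan=[
    {"dp": [2.2,7.5,0],"spin": 0},
    {"dp": [0,0,0],"spin": 0},
  ],
)

```text
clock: 5.05
position: [0.5359, 0.3296, 0.2729]
ee_rot: [0.073, 0.997, -0.005, 0.001]
ft_force: [1.8, -24.2, 12.9]
grip_width: 0.125
grasp_force: 26.7
```

Run:
```python
from h import *
o=manip.get_obs(); u=np.load("u.npy"); pv=M(u,[[-.07,.076,.1]])[0,:2]; d=o["position"][:2]-pv; r=np.hypot(*d); a=np.arctan2(d[1],d[0]); print(r,a-u[2]+1.267, o["ft_force"],o["grip_width"],o["grasp_force"])
c,im=shot("wrist","w3")
```

```text
0.056998627552669975 1.484721677099708 [  1.77509546 -24.23381149  12.87081618] 0.1253978589990181 26.68721839785576
```

View pics/w3.png

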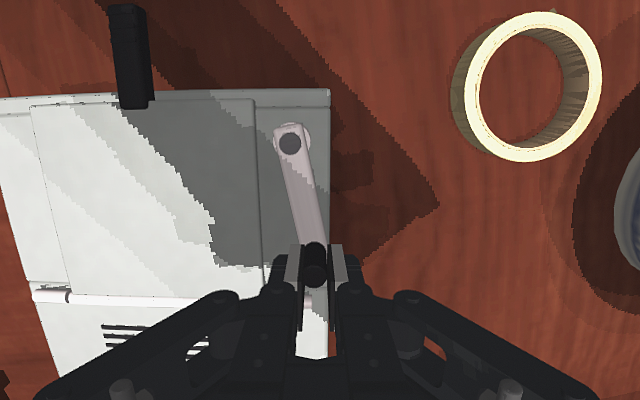

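The lever now points to the back-left, about 1.49 rad from where it began, and it is clear of the cover edge (column 255). The −24 N reading means it is at its stop. I'll ease off, release and go to the tab.

Call:
arm_command(
  plan=[
    {"dp": [0,-8,0],"spin": 0},
    {"dp": [0,0,0],"spin": 0},
    {"dp": [0,0,0],"spin": 0},
    {"dp": [0,0,0],"spin": 0},
    {"dp": [0,0,0],"spin": 0},
  ],
  grip=-1,
)

```text
clock: 5.6
position: [0.5319, 0.3281, 0.2729]
ee_rot: [0.07, 0.998, 0.0, -0.0]
ft_force: [0.1, 0.1, -0.8]
grip_width: 0.954
grasp_force: 0.0
```

Call:
arm_command(
  plan=[
    {"dp": [0,0,-40],"spin": 0},
    {"dp": [0,0,-20],"spin": 0},
    {"dp": [0,0,0],"spin": 0},
  ],
)

```text
clock: 5.9
position: [0.5329, 0.328, 0.3366]
ee_rot: [0.07, 0.998, 0.002, 0.002]
ft_force: [-0.1, 0.9, -0.1]
grip_width: 1.001
grasp_force: 0.0
```

Run:
```python
from h import *
u=np.load("u.npy"); g=M(u,[[-.121,0,.082]])[0]; print(g)
c,im=shot("wrist","w4"); L=finder.find_in("wrist","latch_post"); print([(q["position"],q["score"]) for q in L[:2]])
print(proj(c,M(u,[[-.07,.076,.095]])))
go(g+[0,0,.195],np.pi/2+u[2]);
```

```text
[0.41805    0.25694483 0.082     ]
[([0.5045, 0.3245, 0.095], 0.91)]
[[297.67502153 135.55352938]]
n 4 d_tool mm [103.  -85.9  55.9] spin -0.001
[25.8, -21.5, 14.0] -0.0
[25.8, -21.5, 14.0] -0.0
[25.8, -21.5, 14.0] -0.0
[25.8, -21.4, 14.0] -0.0
```

Call:
arm_command(
  plan=[
    {"dp": [34.3,-28.6,0],"spin": 0},
    {"dp": [34.3,-28.6,10],"spin": 0},
    {"dp": [34.4,-28.7,20],"spin": 0},
    {"dp": [0,0,26],"spin": 0},
    {"dp": [0,0,0],"spin": 0},
  ],
)

```text
clock: 6.5
position: [0.4162, 0.2555, 0.2737]
ee_rot: [0.07, 0.998, -0.002, -0.002]
ft_force: [-0.8, -0.3, 0.2]
grip_width: 0.999
grasp_force: 0.0
```

Run:
```python
from h import *
u=np.load("u.npy"); g=M(u,[[-.121,0,.082]])[0]
c,im=shot("wrist","w5"); go(g+[0,0,.155],np.pi/2+u[2]); print(proj(c,g+[0,0,.004]))
```

```text
n 1 d_tool mm [-0.5  0.7 38.7] spin -0.001
[-0.5, 0.7, 38.7] -0.001
[[320.3395475  252.95784023]]
```

View pics/w5.png

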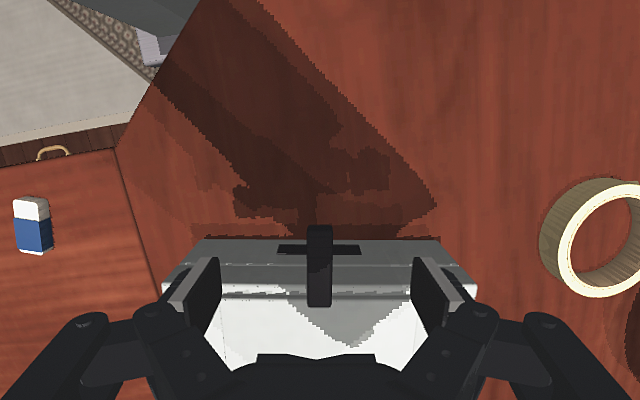

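The tab (columns 307–333) is centred between the pads. I'll descend and pinch it.

Call:
arm_command(
  plan=[
    {"dp": [0,0.5,38],"spin": 0},
    {"dp": [0,0,0],"spin": 0},
  ],
)

```text
clock: 6.75
position: [0.4179, 0.257, 0.2365]
ee_rot: [0.07, 0.998, -0.002, -0.002]
ft_force: [-0.5, -0.5, 0.7]
grip_width: 0.999
grasp_force: 0.0
```

Call:
arm_command(
  plan=[
    {"dp": [0,0,0],"spin": 0},
    {"dp": [0,0,0],"spin": 0},
    {"dp": [0,0,0],"spin": 0},
    {"dp": [0,0,0],"spin": 0},
    {"dp": [0,0,0],"spin": 0},
  ],
  grip=1,
  newtons=25,
)

```text
clock: 7.25
position: [0.4184, 0.2569, 0.2395]
ee_rot: [0.07, 0.998, -0.0, 0.0]
ft_force: [-1.4, -10.8, 6.7]
grip_width: 0.153
grasp_force: 30.8
```

Run:
```python
from h import *
u=np.load("u.npy"); o=manip.get_obs(); print(o["position"],o["grip_width"],o["grasp_force"],o["ft_force"])
R=Ro.from_quat(o["ee_rot"]).as_matrix(); h=M(u,[[.022,0,.0795]])[0]; g=o["position"]-[0,0,.155]
ex=np.array([np.cos(u[2]),np.sin(u[2]),0]); d=g-h; X=d@ex; Z=d[2]; r=np.hypot(X,Z); a0=np.arctan2(Z,-X); print(X,Z,r,a0)
A=a0+np.linspace(0,2.18,16); P=np.c_[-np.cos(A)*r,np.sin(A)*r]; D=np.diff(P,axis=0)
print((np.outer(D[:,0],ex)+np.outer(D[:,1],[0,0,1]))@R*1000.round(1) if 0 else np.round(((np.outer(D[:,0],ex)+np.outer(D[:,1],[0,0,1]))@R)*1000,1).tolist())
```

```text
File "<stdin>", line 6
    print((np.outer(D[:,0],ex)+np.outer(D[:,1],[0,0,1]))@R*1000.round(1) if 0 else np.round(((np.outer(D[:,0],ex)+np.outer(D[:,1],[0,0,1]))@R)*1000,1).tolist())
                                                               ^
SyntaxError: invalid decimal literal
```

Run:
```python
from h import *
u=np.load("u.npy"); o=manip.get_obs(); print(o["position"],o["grip_width"],o["grasp_force"],o["ft_force"])
h=M(u,[[.022,0,.0795]])[0]; g=o["position"]-[0,0,.155]
ex=np.array([np.cos(u[2]),np.sin(u[2]),0]); d=g-h; X=d@ex; Z=d[2]; r=np.hypot(X,Z); a0=np.arctan2(Z,-X); print(X,Z,r,a0)
A=a0+np.linspace(0,2.18,16); P=np.c_[-np.cos(A)*r,np.sin(A)*r]; D=np.diff(P,axis=0)
print(np.round(-D*1000,1).tolist())
```

```text
[0.4184231  0.25691235 0.23952171] 0.1532048055492113 30.755655169487 [ -1.43896396 -10.83749689   6.71703888]
-0.14262600391592092 0.00502171491291252 0.1427143812434152 0.035194433165104066
[[-2.2, -20.6], [-5.2, -20.1], [-8.0, -19.1], [-10.7, -17.7], [-13.2, -16.0], [-15.4, -13.9], [-17.2, -11.5], [-18.7, -8.9], [-19.8, -6.1], [-20.5, -3.2], [-20.7, -0.2], [-20.5, 2.8], [-19.9, 5.7], [-18.9, 8.6], [-17.4, 11.2]]
```

Call:
arm_command(
  plan=[
    {"dp": [-2.2,-1,-20.6],"spin": 0},
    {"dp": [-5.2,0,-20.1],"spin": 0},
    {"dp": [-8,0,-19.1],"spin": 0},
    {"dp": [-10.7,0,-17.7],"spin": 0},
    {"dp": [-13.2,0,-16],"spin": 0},
  ],
)

```text
clock: 7.75
position: [0.4565, 0.2508, 0.3331]
ee_rot: [0.07, 0.998, -0.0, -0.001]
ft_force: [0.6, 2.4, -4.9]
grip_width: 0.155
grasp_force: 28.1
```

Call:
arm_command(
  plan=[
    {"dp": [-15.4,0,-13.9],"spin": 0},
    {"dp": [-17.2,0,-11.5],"spin": 0},
    {"dp": [-18.7,0,-8.9],"spin": 0},
    {"dp": [-19.8,0,-6.1],"spin": 0},
    {"dp": [-20.5,0,-3.2],"spin": 0},
  ],
)

```text
clock: 8.25
position: [0.5479, 0.2377, 0.3768]
ee_rot: [0.07, 0.998, 0.0, -0.001]
ft_force: [-3.2, -1.0, -0.7]
grip_width: 0.155
grasp_force: 28.6
```

```bash
cat > ck.py <<'E'
from h import *
u=np.load("u.npy"); o=manip.get_obs(); print(o["clock"],o["position"],o["grip_width"],o["grasp_force"],o["ft_force"])
h=M(u,[[.022,0,.0795]])[0]; g=o["position"]-[0,0,.155]
ex=np.array([np.cos(u[2]),np.sin(u[2]),0]); d=g-h; X=d@ex; Z=d[2]; print(np.hypot(X,Z),np.arctan2(Z,-X))
E
python3 ck.py
```

```text
8.25 [0.54787288 0.2376581  0.37684293] 0.1552024990227411 28.579420745372772 [-3.2384084  -1.00702583 -0.74722705]
0.14282762779206462 1.4883883450548245
```

Tracking the arc well; continuing.

Call:
arm_command(
  plan=[
    {"dp": [-20.7,0,-0.2],"spin": 0},
    {"dp": [-20.5,0,2.8],"spin": 0},
    {"dp": [-19.9,0,5.7],"spin": 0},
    {"dp": [-18.9,0,8.6],"spin": 0},
    {"dp": [-17.4,0,11.2],"spin": 0},
  ],
)

```text
clock: 8.75
position: [0.6455, 0.2234, 0.3494]
ee_rot: [0.071, 0.997, 0.0, 0.001]
ft_force: [-0.4, -1.1, 5.2]
grip_width: 0.155
grasp_force: 27.9
```

Call:
arm_command(
  plan=[
    {"dp": [0,0,0],"spin": 0},
  ],
)

```text
clock: 8.85
position: [0.6465, 0.2232, 0.3482]
ee_rot: [0.071, 0.997, 0.0, 0.002]
ft_force: [3.7, -1.8, 5.6]
grip_width: 0.159
grasp_force: 28.8
```

```bash
python3 ck.py
```

```text
8.85 [0.64645313 0.22321367 0.34824731] 0.15916154594726806 28.847273290157318 [ 3.70582467 -1.79668213  5.6176604 ]
0.14373691804883906 2.2285660647829832
```

Call:
arm_command(
  plan=[
    {"dp": [0,0,0],"spin": 0},
    {"dp": [0,0,0],"spin": 0},
    {"dp": [0,0,0],"spin": 0},
    {"dp": [0,0,0],"spin": 0},
    {"dp": [0,0,-20],"spin": 0},
  ],
  grip=-1,
)

```text
clock: 9.35
position: [0.6433, 0.2241, 0.3654]
ee_rot: [0.07, 0.998, -0.001, -0.002]
ft_force: [-0.7, 0.0, -0.6]
grip_width: 0.983
grasp_force: 0.0
```

Call:
arm_command(
  plan=[
    {"dp": [0,0,-30],"spin": 0},
    {"dp": [50,0,0],"spin": 0},
    {"dp": [50,0,0],"spin": 0},
    {"dp": [0,0,0],"spin": 0},
    {"dp": [0,0,0],"spin": 0},
  ],
)

```text
clock: 9.85
position: [0.5441, 0.2385, 0.3986]
ee_rot: [0.069, 0.998, 0.0, 0.0]
ft_force: [0.4, -0.4, 1.4]
grip_width: 0.999
grasp_force: 0.0
```

Run:
```python
from h import *
u=np.load("u.npy"); o=manip.get_obs(); print(o["clock"],o["position"],yaw(o),o["joint_velocities"].round(2) if hasattr(o["joint_velocities"],'round') else o["joint_velocities"])
c,im=shot("wrist","w6"); S=M(u,[[-.035,0,.066]])[0]; print(S,proj(c,S))
a=np.linspace(0,2*np.pi,400); np.save("c6.npy",np.array(c,dtype=object),allow_pickle=True)
vis=im.copy()
for r in (.0225,.038):
    for q in proj(c,M(u,np.c_[-.035+r*np.cos(a),r*np.sin(a),0*a+.066])).round().astype(int): cv2.circle(vis,tuple(int(v) for v in q),0,(0,0,255),-1)
for b in (np.pi/4,np.pi/4+np.pi): 
    q=proj(c,M(u,[[-.035+.031*np.cos(b),.031*np.sin(b),.066]]))[0].round().astype(int); cv2.circle(vis,tuple(int(v) for v in q),2,(0,255,0),-1)
p=proj(c,S)[0].astype(int); x0=max(p[0]-130,0);y0=max(p[1]-100,0)
cv2.imwrite("pics/w6c.png",cv2.resize(np.hstack([im[y0:y0+200,x0:x0+130*2][:,60:200],vis[y0:y0+200,x0:x0+260][:,60:200]]),None,fx=2.8,fy=2.8)); print(x0+60,y0)
```

```text
9.85 [0.54412197 0.23850121 0.39858852] 1.431724083527301 [ 0.02  0.04  0.02 -0.05  0.   -0.    0.01]
[0.50321835 0.24501372 0.066     ] [[316.05525793 140.09842498]]
246 40
```

View pics/w6c.png

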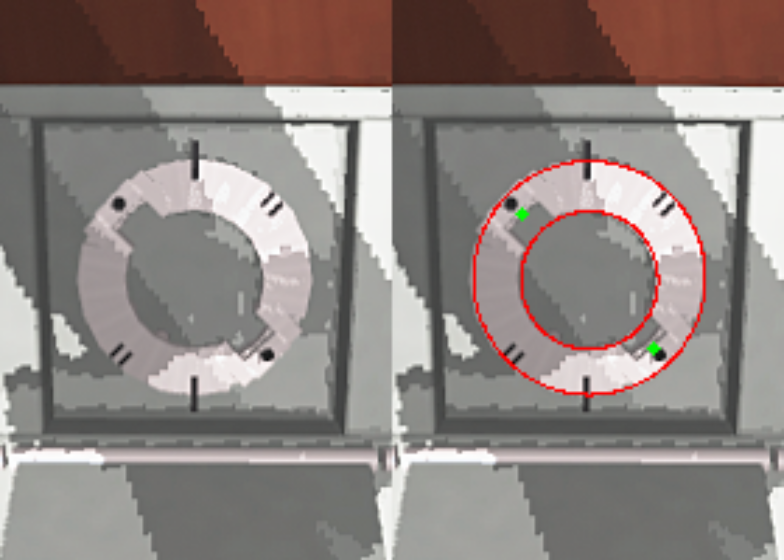

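The red and green overlay from the fitted pose matches the collar, bore and slot dots to about 1 mm, so the socket is at (0.5032, 0.2450). Next is the cap.

Run:
```python
from h import *
go([.499,-.144,.35],1.065,48)
```

```text
n 9 d_tool mm [  -7.7 -384.8   48.4] spin 0.365
[-0.9, -42.8, 5.4] 0.041
[-2.6, -42.7, 5.4] 0.041
[-4.3, -42.5, 5.4] 0.041
[-6.0, -42.3, 5.4] 0.041
[-7.8, -42.1, 5.4] 0.041
[-9.5, -41.7, 5.4] 0.041
[-11.1, -41.3, 5.4] 0.041
[-12.8, -40.8, 5.4] 0.041
[-14.5, -40.2, 5.4] 0.041
```

Call:
arm_command(
  plan=[
    {"dp": [-1,-43,5.4],"spin": 0.041},
    {"dp": [-2.6,-42.7,5.4],"spin": 0.041},
    {"dp": [-4.3,-42.5,5.4],"spin": 0.041},
    {"dp": [-6,-42.3,5.4],"spin": 0.041},
    {"dp": [-7.8,-42,5.4],"spin": 0.041},
  ],
)

```text
clock: 10.4
position: [0.52, 0.0232, 0.3712]
ee_rot: [0.174, 0.985, -0.0, 0.001]
ft_force: [-0.0, -0.1, 0.2]
grip_width: 0.998
grasp_force: 0.0
```

Call:
arm_command(
  plan=[
    {"dp": [-9.5,-41.7,5.4],"spin": 0.041},
    {"dp": [-11,-41.3,5.4],"spin": 0.041},
    {"dp": [-12.8,-40.8,5.4],"spin": 0.041},
    {"dp": [-14.5,-40,5.4],"spin": 0.041},
    {"dp": [0,0,0],"spin": 0},
  ],
)

```text
clock: 10.9
position: [0.4973, -0.1508, 0.3494]
ee_rot: [0.258, 0.966, -0.002, 0.0]
ft_force: [-0.7, 0.6, 1.0]
grip_width: 0.999
grasp_force: 0.0
```

Call:
arm_command(
  plan=[
    {"dp": [0,0,0],"spin": 0},
    {"dp": [0,0,0],"spin": 0},
  ],
)

```text
clock: 11.1
position: [0.4991, -0.1433, 0.3496]
ee_rot: [0.252, 0.968, -0.0, 0.0]
ft_force: [-0.3, 0.4, -0.4]
grip_width: 1.003
grasp_force: 0.0
```

Run:
```python
from h import *
o=manip.get_obs(); print(o["clock"],o["position"],yaw(o),np.round(o["joint_pos"],2))
c,im=shot("wrist","w7"); np.savez("c7.npz",R=c[4],t=c[5]); p=proj(c,[.456,-.12,.054])[0].astype(int); print(p)
x0,y0=max(p[0]-100,0),max(p[1]-75,0); print(x0,y0); cv2.imwrite("pics/w7c.png",cv2.resize(im[y0:y0+150,x0:x0+200],None,fx=4,fy=4))
```

```text
11.1 [ 0.49908946 -0.14328086  0.34955544] 1.0618645606096753 [-0.25  0.14  0.49  1.84 -0.07  1.18  1.32]
[314 135]
214 60
```

View pics/w7c.png

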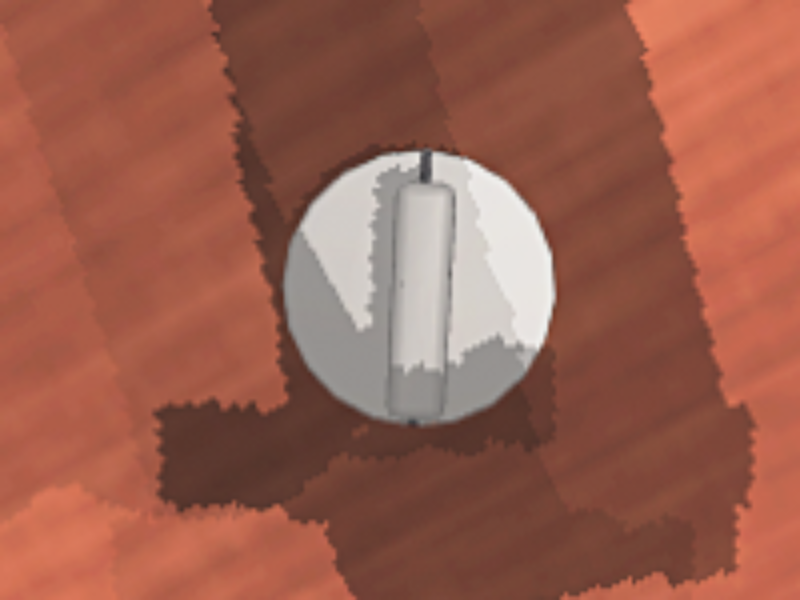

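The flange disc spans crop x 284–555, y 151–425. The bar's top runs from (427,183) to (416,417), and its ticks are at (426,165) and (412,423).

Run:
```python
from h import *
p=viewer.camera_params("wrist"); f=200/np.tan(np.radians(p["vertical_fov"])/2); z=np.load("c7.npz"); c=(f,p["cx"],p["cy"],p["k1"],z["R"],z["t"])
cv=lambda a:np.array(a,float)/4+[214-.375,60-.375]
fl=back(c,cv([[284,288],[555,288],[419.5,151],[419.5,425]]),.020); print(fl.round(4),"centre",fl[:2].mean(0),fl[2:].mean(0),np.linalg.norm(fl[0]-fl[1]))
b=back(c,cv([[427,183],[416,417]]),.054); print("bar",b.mean(0),np.linalg.norm(b[0]-b[1])); d=b[1]-b[0]; print(np.arctan2(d[1],d[0]))
t=back(c,cv([[426,165],[412,423]]),.020); d=t[1]-t[0]; print("tick",t.mean(0),np.arctan2(d[1],d[0]))
g=np.r_[(fl.mean(0)[:2]+b.mean(0)[:2])/2,0]; print(g)
a=-.5+np.pi/2
go(g+[0,0,.25],np.arctan2(d[1],d[0])+np.pi/2)
```

```text
[[ 0.4424 -0.1435  0.02  ]
 [ 0.4722 -0.0901  0.02  ]
 [ 0.4313 -0.1024  0.02  ]
 [ 0.4847 -0.132   0.02  ]] centre [ 0.45733579 -0.11678472  0.02      ] [ 0.45804436 -0.11718483  0.02      ] 0.06116654203618581
bar [ 0.45760238 -0.11687641  0.054     ] 0.046445512112432176
-0.5535353162824307
tick [ 0.45906634 -0.11792691  0.02      ] -0.5614146019150599
[ 0.45764622 -0.11693059  0.        ]
n 3 d_tool mm [48.8  2.5 99.5] spin 0.053
[16.3, 0.8, 33.2] 0.018
[16.3, 0.5, 33.2] 0.018
[16.3, 0.3, 33.2] 0.018
```

Call:
arm_command(
  plan=[
    {"dp": [24.4,1,33],"spin": 0.024},
    {"dp": [24.4,1,33],"spin": 0.024},
    {"dp": [0,0.5,33],"spin": 0},
    {"dp": [0,0,25],"spin": 0},
    {"dp": [0,0,0],"spin": 0},
  ],
)

```text
clock: 11.65
position: [0.4564, -0.1159, 0.223]
ee_rot: [0.274, 0.962, -0.001, -0.002]
ft_force: [0.2, 0.7, 0.5]
grip_width: 0.999
grasp_force: 0.0
```

Call:
arm_command(
  plan=[
    {"dp": [0,0,0],"spin": 0},
  ],
)

```text
clock: 11.75
position: [0.4578, -0.1168, 0.226]
ee_rot: [0.275, 0.962, -0.0, -0.0]
ft_force: [-0.1, 0.4, 0.9]
grip_width: 1.005
grasp_force: 0.0
```

Run:
```python
from h import *
go([.45765,-.1169,.199],1.014)
```

```text
n 1 d_tool mm [ 0.1 -0.2 27. ] spin 0.0
[0.1, -0.2, 27.0] 0.0
```

Call:
arm_command(
  plan=[
    {"dp": [0,0,27],"spin": 0},
    {"dp": [0,0,0],"spin": 0},
    {"dp": [0,0,0],"spin": 0},
  ],
)

```text
clock: 12.05
position: [0.4578, -0.1173, 0.1996]
ee_rot: [0.275, 0.961, 0.0, 0.0]
ft_force: [0.1, 0.4, 0.4]
grip_width: 0.999
grasp_force: 0.0
```

Call:
arm_command(
  plan=[
    {"dp": [0,0,0],"spin": 0},
    {"dp": [0,0,0],"spin": 0},
    {"dp": [0,0,0],"spin": 0},
    {"dp": [0,0,0],"spin": 0},
    {"dp": [0,0,0],"spin": 0},
  ],
  grip=1,
  newtons=40,
)

```text
clock: 12.55
position: [0.4574, -0.1173, 0.1985]
ee_rot: [0.275, 0.961, 0.0, 0.0]
ft_force: [0.1, 0.6, -0.5]
grip_width: 0.146
grasp_force: 0.4
```

Call:
arm_command(
  plan=[
    {"dp": [0,0,0],"spin": 0},
    {"dp": [0,0,0],"spin": 0},
  ],
)

```text
clock: 12.75
position: [0.4575, -0.1173, 0.1986]
ee_rot: [0.275, 0.961, 0.0, 0.0]
ft_force: [-1.3, 0.5, 4.5]
grip_width: 0.129
grasp_force: 39.6
```

Run:
```python
from h import *
o=manip.get_obs(); print(o["position"],o["grasp_force"],o["ft_force"],yaw(o)); np.save("grip.npy",np.r_[o["position"],yaw(o)])
```

```text
[ 0.45748264 -0.11725411  0.19860678] 39.64300990104675 [-1.27288671  0.4661991   4.48747147] 1.0130916357469089
```

Call:
arm_command(
  plan=[
    {"dp": [0,0,-30],"spin": 0},
    {"dp": [0,0,-45],"spin": 0},
    {"dp": [0,0,-45],"spin": 0},
  ],
)

```text
clock: 13.05
position: [0.4567, -0.1174, 0.3192]
ee_rot: [0.275, 0.961, -0.0, -0.001]
ft_force: [2.3, 0.8, -1.9]
grip_width: 0.135
grasp_force: 39.4
```

Run:
```python
from h import *
print(manip.get_obs()["grasp_force"]); u=np.load("u.npy"); S=M(u,[[-.035,0,.066]])[0]
go([S[0],S[1],.32],np.pi/2+u[2]+np.pi/4,38)
```

```text
39.385753870010376
n 10 d_tool mm [152.5 332.   -1.1] spin -1.204
[15.2, 33.2, -0.1] -0.12
[11.1, 34.8, -0.1] -0.12
[6.9, 35.9, -0.1] -0.12
[2.5, 36.4, -0.1] -0.12
[-1.9, 36.5, -0.1] -0.12
[-6.2, 36.0, -0.1] -0.12
[-10.5, 35.0, -0.1] -0.12
[-14.6, 33.5, -0.1] -0.12
[-18.6, 31.5, -0.1] -0.12
[-22.2, 29.0, -0.1] -0.12
```

Call:
arm_command(
  plan=[
    {"dp": [15.2,33.2,-0.1],"spin": -0.12},
    {"dp": [11.1,34.8,-0.1],"spin": -0.12},
    {"dp": [6.9,35.9,-0.1],"spin": -0.12},
    {"dp": [2.5,36.4,-0.1],"spin": -0.12},
    {"dp": [-1.9,36.5,-0.1],"spin": -0.12},
  ],
)

```text
clock: 13.55
position: [0.4805, 0.0652, 0.3186]
ee_rot: [-0.024, 1.0, -0.0, -0.0]
ft_force: [0.0, -0.0, -1.6]
grip_width: 0.131
grasp_force: 39.4
```

Call:
arm_command(
  plan=[
    {"dp": [-6.2,36,-0.1],"spin": -0.12},
    {"dp": [-10.5,35,-0.1],"spin": -0.12},
    {"dp": [-14.6,33.5,-0.1],"spin": -0.12},
    {"dp": [-18.6,31.5,-0.1],"spin": -0.12},
    {"dp": [-22.2,29,-0.1],"spin": -0.12},
  ],
)

```text
clock: 14.05
position: [0.5043, 0.2463, 0.3188]
ee_rot: [-0.318, 0.948, -0.0, -0.0]
ft_force: [0.5, -0.4, -2.0]
grip_width: 0.134
grasp_force: 39.4
```

Call:
arm_command(
  plan=[
    {"dp": [0,0,0],"spin": 0},
    {"dp": [0,0,0],"spin": 0},
  ],
)

```text
clock: 14.25
position: [0.5041, 0.2455, 0.3186]
ee_rot: [-0.316, 0.949, -0.0, -0.001]
ft_force: [0.2, -0.6, -2.3]
grip_width: 0.135
grasp_force: 39.4
```

Run:
```python
from h import *
o=manip.get_obs(); print(o["grasp_force"],o["ft_force"],np.round(o["joint_pos"],2)); u=np.load("u.npy"); S=M(u,[[-.035,0,.066]])[0]
c,im=shot("wrist","w8")
cv2.imwrite("pics/w8c.png",im)
go([S[0],S[1],.2706],np.pi/2+u[2]+np.pi/4)
```

```text
39.41969811916351 [ 0.20857225 -0.57186191 -2.30809096] [-0.64  0.25  0.12  1.75 -0.03  1.14  1.71]
n 2 d_tool mm [ 0.5  1.2 48.2] spin -0.005
[0.2, 0.6, 24.1] -0.003
[0.2, 0.6, 24.1] -0.003
```

View pics/w8c.png

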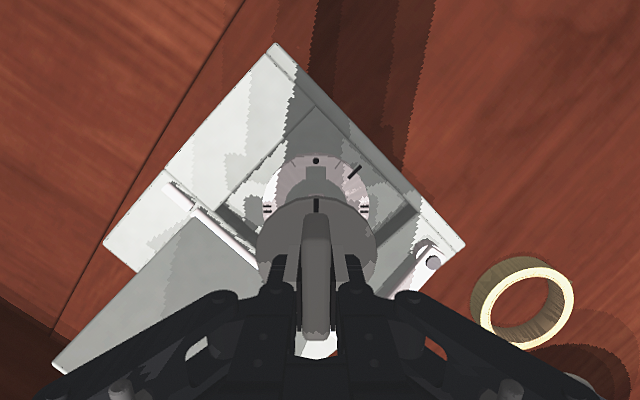

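The cap's tick (316,205) and bar line up with the slot dot at (316,160). I'll descend to just above the collar.

Call:
arm_command(
  plan=[
    {"dp": [0.3,0.6,24],"spin": -0.005},
    {"dp": [0.2,0.6,24],"spin": 0},
    {"dp": [0,0,0],"spin": 0},
    {"dp": [0,0,0],"spin": 0},
  ],
)

```text
clock: 14.7
position: [0.5035, 0.2447, 0.2718]
ee_rot: [-0.317, 0.948, -0.0, -0.0]
ft_force: [0.1, 0.6, -0.8]
grip_width: 0.129
grasp_force: 39.4
```

Run:
```python
from h import *
u=np.load("u.npy"); S=M(u,[[-.035,0,.066]])[0]; go([S[0],S[1],.2506],np.pi/2+u[2]+np.pi/4)
```

```text
n 1 d_tool mm [ 0.   0.4 21.2] spin -0.001
[0.0, 0.4, 21.2] -0.001
```

Call:
arm_command(
  plan=[
    {"dp": [0,0.2,5],"spin": 0},
    {"dp": [0,0,5],"spin": 0},
    {"dp": [0,0,4],"spin": 0},
    {"dp": [0,0,0],"spin": 0},
  ],
)

```text
clock: 15.1
position: [0.503, 0.2457, 0.257]
ee_rot: [-0.318, 0.948, -0.0, -0.0]
ft_force: [-0.1, 0.2, -1.7]
grip_width: 0.133
grasp_force: 39.5
```

Lugs are 9 mm below the collar top with no contact force. Seating with a little over-travel.

Call:
arm_command(
  plan=[
    {"dp": [0,0,3],"spin": 0},
    {"dp": [0,0,3],"spin": 0},
    {"dp": [0,0,2],"spin": 0},
    {"dp": [0,0,0],"spin": 0},
    {"dp": [0,0,0],"spin": 0},
  ],
)

```text
clock: 15.6
position: [0.5032, 0.2458, 0.2506]
ee_rot: [-0.318, 0.948, 0.0, 0.0]
ft_force: [-6.5, -2.4, 12.3]
grip_width: 0.127
grasp_force: 41.6
```

Run:
```python
from h import *
u=np.load("u.npy"); S=M(u,[[-.035,0,.066]])[0]; o=manip.get_obs(); print(o["ft_force"],o["torque"],o["position"][2]); go([S[0],S[1],.2506],np.pi/2+u[2]+np.pi/4)
```

```text
[-6.45696011 -2.42224064 12.26137364] [-0.86871126  1.36579654  0.00348729] 0.2506142512074977
n 1 d_tool mm [ 0.4 -0.6  0. ] spin 0.001
[0.4, -0.6, 0.0] 0.001
```

Seated: z is exactly as predicted, with 12 N of upward reaction. Now I'll turn it clockwise.

Call:
arm_command(
  plan=[
    {"dp": [0.3,-0.5,0],"spin": 0.08},
    {"dp": [0,0,0],"spin": 0.08},
    {"dp": [0,0,0],"spin": 0.08},
    {"dp": [0,0,0],"spin": 0.08},
    {"dp": [0,0,0],"spin": 0.08},
  ],
)

```text
clock: 16.1
position: [0.5034, 0.2461, 0.2506]
ee_rot: [-0.122, 0.993, 0.001, 0.001]
ft_force: [-2.0, 1.6, 7.0]
grip_width: 0.133
grasp_force: 41.0
```

```bash
cat > t.py <<'E'
from h import *
u=np.load("u.npy"); S=M(u,[[-.035,0,.066]])[0]; o=manip.get_obs(); print(o["clock"],np.round(o["ft_force"],1),np.round(o["torque"],2),o["grasp_force"],o["position"][2],"yaw rel half",yaw(o)-np.pi/2-u[2]); go([S[0],S[1],.2506],np.pi/2+u[2])
E
python3 t.py
```

```text
16.1 [-2.   1.6  7. ] [-0.09  0.56  0.17] 40.96666216850281 0.25063915275790505 yaw rel half 0.3841180437104946
n 3 d_tool mm [ 0.5 -1.   0. ] spin 0.384
[0.2, -0.3, 0.0] 0.128
[0.1, -0.3, 0.0] 0.128
[0.1, -0.4, 0.0] 0.128
```

Call:
arm_command(
  plan=[
    {"dp": [0,0,0],"spin": 0.08},
    {"dp": [0,0,0],"spin": 0.08},
    {"dp": [0,0,0],"spin": 0.08},
    {"dp": [0,0,0],"spin": 0.08},
    {"dp": [0,0,0],"spin": 0.06},
  ],
)

```text
clock: 16.6
position: [0.5039, 0.2457, 0.2506]
ee_rot: [0.068, 0.998, 0.001, 0.001]
ft_force: [1.0, -0.7, 6.1]
grip_width: 0.136
grasp_force: 40.7
```

Call:
arm_command(
  plan=[
    {"dp": [0,0,0],"spin": 0},
    {"dp": [0,0,0],"spin": 0},
    {"dp": [0,0,0],"spin": 0},
  ],
)

```text
clock: 16.9
position: [0.5039, 0.2457, 0.2506]
ee_rot: [0.066, 0.998, 0.001, 0.001]
ft_force: [-1.4, 0.2, 7.8]
grip_width: 0.131
grasp_force: 40.8
```

```bash
python3 t.py
python3 - <<'E'
from h import *
c,im=shot("wrist","w9")
E
```

```text
16.9 [-1.4  0.2  7.8] [-0.13  0.23 -0.12] 40.77577829360962 0.2506091785107185 yaw rel half 0.006358402394384038
n 1 d_tool mm [ 0.6 -0.7  0. ] spin 0.006
[0.6, -0.7, 0.0] 0.006
```

View pics/w9.png

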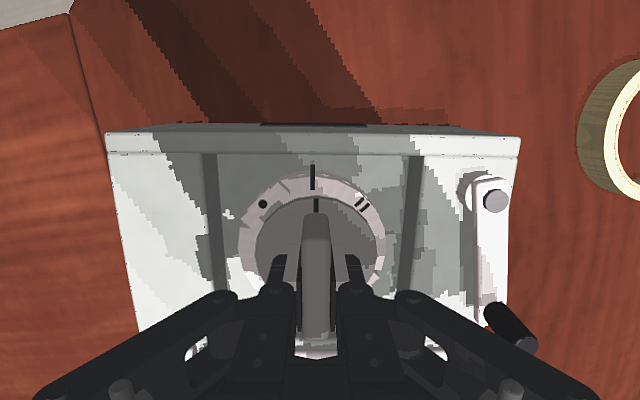

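The cap's tick (316,205) points at the half-way bar (313,178), the flange sits on the collar and the lever is clear. Handing in.

```bash
python3 -c "
from workcell import manip
print(manip.hand_in())"
```

```text
the job is handed in; nothing more can be done
None
```

I handed the job in at about 17 s: the lever is swung clear, the cover was folded back to about 2.2 rad (not re-checked after release), and the cap is seated, turned to within 0.01 rad of the half-way mark and still held at about 41 N; hand-in gave no verdict.

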